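Reload the washed sampler parts in reverse order

TASK

Move the four washed sampler parts from the steel drying rack to the black four-pocket loading rack in reverse order: the part that stands nearest the robot on the drying rack goes into the pocket farthest from the robot, the next one into the next pocket, and so on, so that the farthest part ends up nearest. Stand each part upright on the floor of its own pocket, and never tip one over on the way.

Things in the scene. Friction and masses are not known exactly. Their poses are not given: they have to be found in the camera images.
- filter_cup: squat white plastic cup, a solid round body 42 mm in diameter and 48 high with a foot of 36 (bevelled over the lowest 6) and a flat top with a paper disc; about 60 g; grip it anywhere on its side above 12. Stands upright at the start and must stand upright at the end; origin at the centre of its underside, z up along its axis.
- dose_tube: slim white plastic tube, the tallest part: foot disc 38 mm in diameter up to 8 high, body 30 in diameter from 10 to 66 high, cap 24 in diameter from 66 to 76; about 70 g; grip the 30 body. Stands upright at the start and must stand upright at the end; origin at the centre of its underside, z up along its axis.
- square_adapter: white plastic mouthpiece adapter: square block 34 x 34 mm and 46 high, on top a narrower oblong mouth 26 x 16 (long along its x) from 46 to 58 with a dark slot; about 60 g; grip two opposite sides of the square, which are square to its x and y axes; its x axis starts within 0.3 rad of the drying rack's. Stands upright at the start and must stand upright at the end; origin at the centre of its underside, z up along its axis.
- stepped_spigot: bare aluminium spigot: foot disc 38 mm in diameter and 12 high, straight stem 24 in diameter from 12 to 62 with a dark bore in its top; about 130 g; grip the stem. Stands upright at the start and must stand upright at the end; origin at the centre of its underside, z up along its axis.
- saucer_a: fixed grey plastic saucer on the drying rack in which the filter cup stands at the start; square, 58 outside, 52 inside, 12 high, floor 4 thick (so its walls stand 8 above its floor); origin at the centre of its underside, which lies 8 above the table; axes as the drying rack's
- saucer_b: fixed grey plastic saucer on the drying rack in which the dose tube stands at the start; square, 58 outside, 52 inside, 12 high, floor 4 thick (so its walls stand 8 above its floor); origin at the centre of its underside, which lies 8 above the table; axes as the drying rack's
- saucer_c: fixed grey plastic saucer on the drying rack in which the square adapter stands at the start; square, 58 outside, 52 inside, 12 high, floor 4 thick (so its walls stand 8 above its floor); origin at the centre of its underside, which lies 8 above the table; axes as the drying rack's
- saucer_d: fixed grey plastic saucer on the drying rack in which the stepped spigot stands at the start; square, 58 outside, 52 inside, 12 high, floor 4 thick (so its walls stand 8 above its floor); origin at the centre of its underside, which lies 8 above the table; axes as the drying rack's
- drying_rack: fixed brushed steel plate 262 x 78 mm, 8 thick, with a rod across each end up to 16 high, carrying the four saucers in a row at x = -93, -31, +31, +93 mm (which saucer is where varies); origin at the centre of its underside on the table; x along the row, always pointing away from the robot (within 0.3 rad of straight ahead), y to its left. It stands to the left or to the right, the loading rack on the other side
- loading_rack: fixed black tray with four open black-floored pockets in a row between thin aluminium walls, 262 mm long; origin at the centre of its underside on the table; x along the row, always pointing away from the robot (within 0.3 rad of straight ahead), y to its left; pocket centres at x = -93, -31, +31, +93 mm, y = 0; each pocket is 58 x 58 inside, its floor 18 above the table, its walls 4 thick and 8 high (rims 26 above the table)

How it is judged (in metres and radians):
At the end, for the whole second after the job is handed in: All four parts stand in the loading rack in the reverse of their starting order along the row (nearest to farthest), each within 14 mm of its pocket's centre along and across the rack, its underside within 4 mm of the pocket floor, upright within 0.1 rad, at rest (((x of saucer_a in the frame of drying_rack between -0.113 and -0.073 m and x of filter_cup in the frame of loading_rack between 0.079 and 0.107 m) or (x of saucer_a in the frame of drying_rack between -0.051 and -0.011 m and x of filter_cup in the frame of loading_rack between 0.017 and 0.045 m) or (x of saucer_a in the frame of drying_rack between 0.011 and 0.051 m and x of filter_cup in the frame of loading_rack between -0.045 and -0.017 m) or (x of saucer_a in the frame of drying_rack between 0.073 and 0.113 m and x of filter_cup in the frame of loading_rack between -0.107 and -0.079 m)) and y of filter_cup in the frame of loading_rack between -0.014 and 0.014 m and z of filter_cup in the frame of loading_rack between 0.014 and 0.022 m and angle between each of filter_cup, dose_tube, square_adapter, stepped_spigot's own z axis and vertical below 0.1 rad and linear speed of each of filter_cup, dose_tube, square_adapter, stepped_spigot below 0.02 m/s and angular speed of each of filter_cup, dose_tube, square_adapter, stepped_spigot below 0.2 rad/s and ((x of saucer_b in the frame of drying_rack between -0.113 and -0.073 m and x of dose_tube in the frame of loading_rack between 0.079 and 0.107 m) or (x of saucer_b in the frame of drying_rack between -0.051 and -0.011 m and x of dose_tube in the frame of loading_rack between 0.017 and 0.045 m) or (x of saucer_b in the frame of drying_rack between 0.011 and 0.051 m and x of dose_tube in the frame of loading_rack between -0.045 and -0.017 m) or (x of saucer_b in the frame of drying_rack between 0.073 and 0.113 m and x of dose_tube in the frame of loading_rack between -0.107 and -0.079 m)) and y of dose_tube in the frame of loading_rack between -0.014 and 0.014 m and z of dose_tube in the frame of loading_rack between 0.014 and 0.022 m and ((x of saucer_c in the frame of drying_rack between -0.113 and -0.073 m and x of square_adapter in the frame of loading_rack between 0.079 and 0.107 m) or (x of saucer_c in the frame of drying_rack between -0.051 and -0.011 m and x of square_adapter in the frame of loading_rack between 0.017 and 0.045 m) or (x of saucer_c in the frame of drying_rack between 0.011 and 0.051 m and x of square_adapter in the frame of loading_rack between -0.045 and -0.017 m) or (x of saucer_c in the frame of drying_rack between 0.073 and 0.113 m and x of square_adapter in the frame of loading_rack between -0.107 and -0.079 m)) and y of square_adapter in the frame of loading_rack between -0.014 and 0.014 m and z of square_adapter in the frame of loading_rack between 0.014 and 0.022 m and ((x of saucer_d in the frame of drying_rack between -0.113 and -0.073 m and x of stepped_spigot in the frame of loading_rack between 0.079 and 0.107 m) or (x of saucer_d in the frame of drying_rack between -0.051 and -0.011 m and x of stepped_spigot in the frame of loading_rack between 0.017 and 0.045 m) or (x of saucer_d in the frame of drying_rack between 0.011 and 0.051 m and x of stepped_spigot in the frame of loading_rack between -0.045 and -0.017 m) or (x of saucer_d in the frame of drying_rack between 0.073 and 0.113 m and x of stepped_spigot in the frame of loading_rack between -0.107 and -0.079 m)) and y of stepped_spigot in the frame of loading_rack between -0.014 and 0.014 m and z of stepped_spigot in the frame of loading_rack between 0.014 and 0.022 m); the robot touches nothing.
It fails at once if a sampler part is tipped over (more than 0.8 rad from upright) (angle between any of filter_cup, dose_tube, square_adapter, stepped_spigot's own z axis and vertical above 0.8 rad).
It also fails if it takes over 138 s, if anything falls off the work surface, if the arm or the gripper's body presses on something with over 40 N, if the wrist force passes 120 N, or if a joint passes its speed limit or range.

ROBOT

A 6-joint arm with a two-finger parallel gripper is mounted at the origin on the work surface. World frame = base frame: x ahead of the robot, y to its left, z up, the work surface at z = 0. Lengths are in mm, angles in rad, forces in N, time in s.
With the tool pointing down it reaches from about 300 to 775 mm from the base axis. Payload 14.6 kg.
Tool frame: the origin (TCP) lies on the centre line of the jaws, within the pads' length; the fingertips stand 19 mm ahead of it and the grasp point (between the pads) is the TCP (bot.tip_reach is the distance from the TCP to the fingertips, in mm); y points along the fingers, x is the direction in which the jaws open and shut, and the axes are right-handed (so a half turn about y gives the same grasp; the last joint's range is limited). The gripper opens to 85 mm and grips with 20 to 120 N. Pads are 22 mm wide; open, the fingers measure 114 mm over their backs; the gripper's body (76 mm by 85 mm) begins 54 mm behind the grasp point. The pads swing forward as they close: fully open they stand 13 mm farther back than shut.
Start: joints at [1.093, 0.3, 1.521, -0, 1.321, -0.067], TCP at [219.635, 504.232, 250.281] pointing down, gripper open.
Joint ranges: [-3.03, 3.03], [-0.79, 2.21], [0.23, 2.52], [-1.04, 4.18], [0, 3.07], [-2.55, 2.55]. Speed limits (rad/s): [2.22, 2.22, 2.57, 3.14, 3.14, 3.14].

INTERFACE

Orientations are given as a unit quaternion [w, x, y, z].
In Python, from rig import bot gives the robot as it stands. Calls block until the motion is done:
- bot.move_to(position, orientation): joint-space move of the TCP to a pose.
- bot.servo_line(position, attitude=None, speed=150, until_force=None): straight line of the TCP; attitude=None keeps the orientation; speed is the mean speed in mm/s. With until_force (N) it stops when the force on the tool has changed by that much, and returns True; else False.
- bot.move_joints(angles): joint-space move.
- bot.move_gripper(opening, grip_force=None): finger opening in mm; grip_force is the grip in N (None keeps the last); returns when the fingers have stopped.
- bot.dwell(seconds).
- bot.ik(position, orientation): joint angles nearest the present ones, or None.
- bot.read_state(): the state.
- bot.read_camera(name): name is "scene" or "top" or "wrist"; returns a dict with "image" (480x640x3 uint8, blue, green, red), "depth" (480x640 float32, mm along the optical axis (not along the pixel's ray), 0 where there is no reading), "fovy" (degrees; the focal length in pixels is half the picture's height over the tangent of half this angle, whatever the lens; pixels are square), "cx", "cy" (the principal point, pixels), "eye" and "attitude" of the camera in the world; the wrist camera has in their place "mount" (4x4, takes a point from camera to tool coordinates, whose origin is the TCP and whose axes are the tool frame's). Camera axes: x right, y down, z forward; pixel columns grow to the right and rows downward; lengths in mm; the calibration is good to about 2 mm. A picture is of the moment at which its call begins: read the wrist's pose just before it.
A pose or a line that the arm cannot do raises bot.MotionError and nothing moves.
- bot.finish_job(): hands the job in, once; it reports no verdict.
The state is a dict: "clock": time; "joint_positions": joint angles; "qvel": joint speeds; "effort": joint torques, N m; "ee_pos": TCP position; "tool_rot": TCP orientation; "ft_force": force on the tool from outside, world axes, zero at the start; "moment": the same for the moment, N m; "grip_width": finger opening in mm.
Only numpy, scipy, OpenCV 4.12 (cv2) and the standard library are available. Lean on these libraries where they do the work, as an engineer would, in place of code of your own. Each camera call takes 0.05 s, during which the arm holds its last target. There are 200 camera calls.

## Working session

There is one attempt and no reset: what is moved stays moved. The work goes in short steps, each a Python script; the robot and the scene stay as the last script left them, time stands still between calls to the robot, and variables do not carry over. Pictures are saved under pics/ and viewed, about 12 in all and at most 16, crops included, and the job is handed in when it is done.

```bash
ls; mkdir -p pics; python3 - <<'E'
from rig import bot
import cv2,numpy as np
for n in("top","scene"):
    c=bot.read_camera(n); cv2.imwrite(f"pics/{n}0.png",c["image"]); np.savez(f"{n}0.npz",**c)
    print(n,{k:(v if k not in("image","depth") else (v.min(),v.max())) for k,v in c.items()})
print(bot.read_state())
E
```

```text
pics
top {'image': (np.uint8(8), np.uint8(174)), 'depth': (np.float32(0.0), np.float32(1909.8746)), 'fovy': 46.62918751102299, 'cx': 314.4393877177933, 'cy': 241.10582921526034, 'eye': array([ 377.13458158,  -29.61020448, 1008.07176756]), 'attitude': array([ 0.05033701, -0.69719831,  0.71362514, -0.04604202])}
scene {'image': (np.uint8(18), np.uint8(202)), 'depth': (np.float32(0.0), np.float32(2657.5933)), 'fovy': 49.11512632433146, 'cx': 327.3614969380129, 'cy': 244.2684244170966, 'eye': array([1189.34005303,  307.91032452,  553.07649291]), 'attitude': array([-0.24898057,  0.47619838,  0.75234125, -0.38108584])}
{'clock': 0.1, 'joint_positions': array([ 1.09342332e+00,  3.00404465e-01,  1.52151534e+00,  5.62935996e-06,
        1.32066876e+00, -6.65827205e-02]), 'qvel': array([-0.00028561, -0.00146263, -0.00161033,  0.00022161,  0.00137114,
       -0.00084995]), 'effort': array([ 2.34908926e-03, -5.44366765e+01, -3.62372196e+01,  2.63220545e-05,
        2.98254265e-03, -2.85023145e-05]), 'ee_pos': array([219.54302569, 504.08469823, 249.78566095]), 'tool_rot': array([-0.59129618,  0.5916387 ,  0.38720511, -0.38782042]), 'ft_force': array([ 0.35727009,  0.39431946, -0.43411111]), 'moment': array([-0.07896532,  0.01525693, -0.01016762]), 'grip_width': 85.10347204807836}
```

View pics/top0.png

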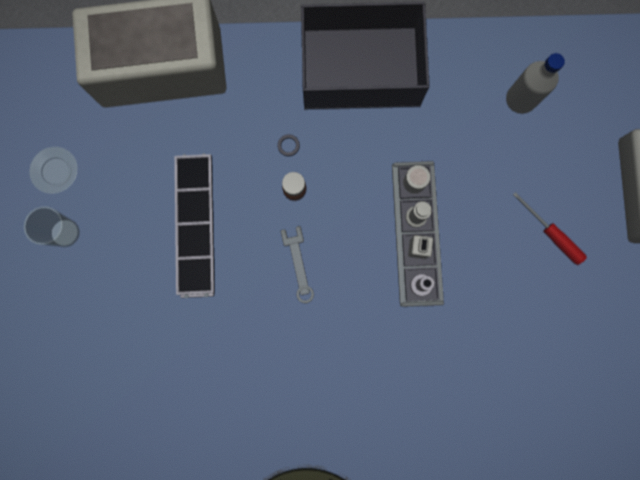

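View pics/scene0.png

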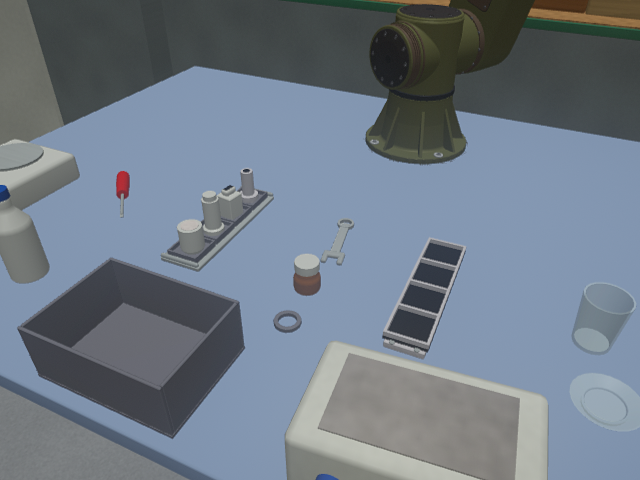

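```bash
cat > h.py <<'E'
import numpy as np,cv2
from scipy.spatial.transform import Rotation as R
def rot(q): return R.from_quat(np.r_[q[1:],q[0]])
def pose(c,st=None):
    """camera rotation matrix and eye in world"""
    if "mount" in c:
        T=rot(st["tool_rot"]).as_matrix(); return T@c["mount"][:3,:3], st["ee_pos"]+T@c["mount"][:3,3]
    return rot(c["attitude"]).as_matrix(), np.array(c["eye"])
def f(c): return c["image"].shape[0]/2/np.tan(np.radians(float(c["fovy"]))/2)
def proj(c,p,st=None):
    M,e=pose(c,st); q=(np.atleast_2d(p)-e)@M; return q[:,:2]/q[:,2:]*f(c)+[c["cx"],c["cy"]]
def cast(c,uv,z,st=None):
    M,e=pose(c,st); uv=np.atleast_2d(uv).astype(float)
    d=np.c_[(uv-[c["cx"],c["cy"]])/f(c),np.ones(len(uv))]@M.T
    return e+d*((z-e[2])/d[:,2])[:,None]
def cloud(c,st=None):
    M,e=pose(c,st); v,u=np.mgrid[:480,:640]; d=c["depth"].astype(float)
    return (np.dstack([(u-c["cx"])/f(c),(v-c["cy"])/f(c),np.ones_like(d)])*d[...,None])@M.T+e
def quat(yaw):
    """tool y down, jaw axis x at angle yaw in the world xy plane"""
    x=np.array([np.cos(yaw),np.sin(yaw),0]);y=np.array([0,0,-1.])
    q=R.from_matrix(np.c_[x,y,np.cross(x,y)]).as_quat(); return np.r_[q[3],q[:3]]
E
python3 - <<'E'
from h import *
t=dict(np.load("top0.npz")); s=dict(np.load("scene0.npz"))
print(proj(t,[[219,504,250],[0,0,0]]),proj(s,[[219,504,250],[0,0,0]]))
for n,uv in dict(load=[(195,160),(195,292)],dry=[(413,164),(423,301)]).items():print(n,cast(t,uv,26).round(),)
P=cloud(t)
for u,v in[(194,172),(194,207),(194,240),(195,273),(418,178),(422,210),(420,240),(427,283),(100,400)]:print(u,v,P[v,u].round())
print("tool axes",rot([-0.59129618,0.5916387,0.38720511,-0.38782042]).as_matrix().round(2))
from rig import bot
for yaw in(0,.3,np.pi/2,-np.pi/2,np.pi):
  for p in([400,-225,150],[400,190,150]): print(yaw,p,bot.ik(p,quat(yaw)))
E
```

```text
[[-84.31116591 448.24458988]
 [306.61482025 541.57029468]] [[698.23992116 107.58184422]
 [414.70601734 140.78837908]]
load [[666. 189.  26.]
 [427. 187.  26.]]
dry [[ 649. -207.   26.]
 [ 402. -213.   26.]]
194 172 [646. 192.  18.]
194 207 [581. 192.  17.]
194 240 [521. 192.  15.]
195 273 [461. 189.  20.]
418 178 [ 614. -208.   62.]
422 210 [ 553. -208.   84.]
420 240 [ 504. -205.   66.]
427 283 [ 430. -212.   76.]
100 400 [242. 359.   1.]
tool axes [[ 0.4  -0.   -0.92]
 [ 0.92 -0.    0.4 ]
 [-0.   -1.    0.  ]]
0 [400, -225, 150] [-5.92223398e-01  2.15726752e-01  1.88029574e+00 -4.44089210e-16
  1.04557016e+00 -5.92223398e-01]
0 [400, 190, 150] [ 3.60704057e-01  1.81751114e-01  1.92205283e+00 -4.44089210e-16
  1.03778871e+00  3.60704057e-01]
0.3 [400, -225, 150] [-5.92223398e-01  2.15726752e-01  1.88029574e+00 -4.44089210e-16
  1.04557016e+00 -8.92223398e-01]
0.3 [400, 190, 150] [ 3.60704057e-01  1.81751114e-01  1.92205283e+00 -4.44089210e-16
  1.03778871e+00  6.07040574e-02]
1.5707963267948966 [400, -225, 150] [-5.92223398e-01  2.15726752e-01  1.88029574e+00 -4.44089210e-16
  1.04557016e+00 -2.16301972e+00]
1.5707963267948966 [400, 190, 150] [ 3.60704057e-01  1.81751114e-01  1.92205283e+00 -4.44089210e-16
  1.03778871e+00 -1.21009227e+00]
-1.5707963267948966 [400, -225, 150] [-5.92223398e-01  2.15726752e-01  1.88029574e+00 -4.44089210e-16
  1.04557016e+00  9.78572929e-01]
-1.5707963267948966 [400, 190, 150] [ 3.60704057e-01  1.81751114e-01  1.92205283e+00 -4.44089210e-16
  1.03778871e+00  1.93150038e+00]
3.141592653589793 [400, -225, 150] [-5.92223398e-01  2.15726752e-01  1.88029574e+00 -4.44089210e-16
  1.04557016e+00  2.54936926e+00]
3.141592653589793 [400, 190, 150] None
```

```bash
python3 - <<'E'
from h import *
from rig import bot
for n,p in(("load",[500,190,330]),("dry",[500,-210,330])):
    bot.move_to(p,quat(-np.pi/2)); bot.dwell(.3)
    st=bot.read_state(); c=bot.read_camera("wrist")
    np.savez(f"w_{n}.npz",**c,ee_pos=st["ee_pos"],tool_rot=st["tool_rot"]); cv2.imwrite(f"pics/w_{n}.png",c["image"])
    print(n,st["clock"],st["ee_pos"],c["fovy"],c["cx"],c["cy"],c["mount"].round(2).tolist())
E
```

```text
load 2.0833 [499.89068898 190.31232653 329.9456598 ] 58.89035398993161 318.6417414031192 243.1875397227188 [[1.0, -0.0, 0.0, 0.58], [-0.0, -0.28, 0.96, -122.39], [-0.0, -0.96, -0.28, 72.1], [0.0, 0.0, 0.0, 1.0]]
dry 3.9167 [ 500.18970298 -209.54431839  330.00727312] 58.89035398993161 318.6417414031192 243.1875397227188 [[1.0, -0.0, 0.0, 0.58], [-0.0, -0.28, 0.96, -122.39], [-0.0, -0.96, -0.28, 72.1], [0.0, 0.0, 0.0, 1.0]]
```

View pics/w_load.png

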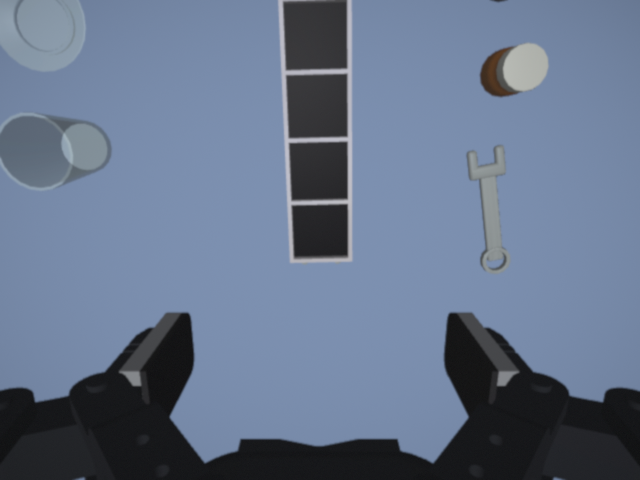

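View pics/w_dry.png

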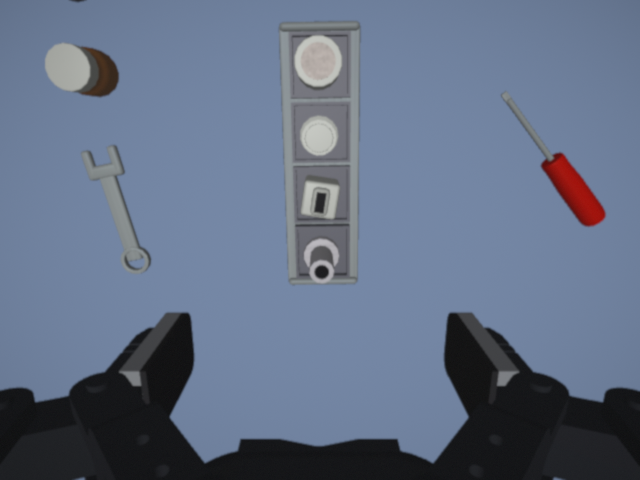

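```bash
python3 - <<'E'
from h import *
d=dict(np.load("w_dry.npz")); l=dict(np.load("w_load.npz"))
def blobs(m,lo,hi):
    return [c for c in cv2.findContours(m.astype(np.uint8),cv2.RETR_EXTERNAL,cv2.CHAIN_APPROX_NONE)[0] if lo<cv2.contourArea(c)<hi]
g=l["image"].max(2); roi=np.zeros_like(g,bool); roi[:270,270:365]=1
cs=[]
for c in blobs((g<70)&roi,1000,8000):
    r=cv2.minAreaRect(c); p=cast(l,r[0],19,l)[0]; cs.append(p); print("pocket",np.round(r[0],1),np.round(r[1],1),r[2],p.round(1))
cs=np.array(sorted(cs,key=lambda p:p[0])); n=len(cs); s=np.arange(n)*62-93.
fx,fy=np.polyfit(s,cs[:,0],1),np.polyfit(s,cs[:,1],1); print("load fit",fx,fy)
g=d["image"].min(2); roi=np.zeros_like(g,bool); roi[30:285,296:346]=1
for c in blobs((g>135)&roi,100,8000): 
    m=cv2.minAreaRect(c); print("white",np.round(m[0],1),np.round(m[1],1),m[2],cv2.boundingRect(c))
roi[:]=0; roi[185:220,305:335]=1
for c in blobs((d["image"].max(2)<70)&roi,50,1000):
    q=cast(d,cv2.boxPoints(cv2.minAreaRect(c)),70,d)[:,:2]; print("slot",q.mean(0).round(1),[(np.round(np.linalg.norm(e),1),np.round(np.arctan2(e[1],e[0]),2)) for e in np.diff(q,axis=0)])
for n,uv,z in(("cup",(318,61),60),("tube",(319,135),88),("adp",(320,202),70),("spig",(321,271),74)): print(n,cast(d,uv,z,d).round(1))
print("dry ends",cast(d,[(320,25),(323,281)],16,d).round(1))
P=cloud(d)
for n,(u,v),z in(("cup",(318,61),60),("tube",(319,135),88),("adp",(320,202),70),("spig",(321,271),74)):
    w=P[v-28:v+28,u-28:u+28].reshape(-1,3); w=w[abs(w[:,2]-z)<5]; print(n,len(w),((w.min(0)+w.max(0))/2).round(1),w.mean(0).round(1))
E
```

```text
pocket [319.9 230.5] [50.5 53.6] 88.40885925292969 [461.3 188.3  19. ]
pocket [318.  170.5] [55. 56.] 90.0 [523.8 190.4  19. ]
pocket [317.  105.6] [60.4 57.7] 88.45184326171875 [586.3 191.3  19. ]
pocket [315.6  34.9] [65.9 61.1] 88.02507019042969 [648.9 192.7  19. ]
load fit [  1.00831953 555.08466845] [2.26327949e-02 1.90675365e+02]
white [321.  271.5] [23.5 22.8] 14.03624439239502 (309, 260, 25, 24)
white [320.9 252.2] [26.6 34.2] 87.79740142822266 (304, 239, 35, 28)
white [319.6 199.3] [34.5 33.8] 8.746161460876465 (301, 181, 38, 38)
white [318.5 135. ] [40. 37.] 90.0 (300, 115, 38, 41)
white [318.5  60. ] [50. 45.] 90.0 (296, 35, 46, 51)
slot [ 500.9 -211.1] [(np.float64(17.1), np.float64(-0.14)), (np.float64(7.0), np.float64(-1.71)), (np.float64(17.1), np.float64(3.01))]
cup [[ 621.6 -209.5   60. ]]
tube [[ 561.1 -210.4   88. ]]
adp [[ 501.4 -211.4   70. ]]
spig [[ 436.2 -212.4   74. ]]
dry ends [[ 658.1 -211.3   16. ]
 [ 403.7 -215.    16. ]]Traceback (most recent call last):
  File "<stdin>", line 19, in <module>
  File "h.py", line 17, in cloud
    M,e=pose(c,st); v,u=np.mgrid[:480,:640]; d=c["depth"].astype(float)
        ~~~~^^^^^^
  File "h.py", line 7, in pose
    T=rot(st["tool_rot"]).as_matrix(); return T@c["mount"][:3,:3], st["ee_pos"]+T@c["mount"][:3,3]
          ~~^^^^^^^^^^^^
TypeError: 'NoneType' object is not subscriptable
```

```bash
cat > pp.py <<'E'
from h import *
from rig import bot
Y0=-np.pi/2; LY=.0226; L0=np.array([555.,190.7])
def slot(s): return L0+s*np.array([np.cos(LY),np.sin(LY)])
def pick(xy,zg,yaw):
    bot.move_to([*xy,165],quat(yaw))
    bot.move_gripper(85)
    bot.servo_line([*xy,zg],speed=90)
    bot.move_gripper(0,35)
    w=bot.read_state()["grip_width"]
    bot.servo_line([*xy,zg+15],speed=40); bot.servo_line([*xy,165],speed=120)
    print("grip",w,bot.read_state()["grip_width"])
def place(xy,zg):
    bot.servo_line([*xy,165],attitude=quat(Y0+LY),speed=200)
    bot.servo_line([*xy,zg+20],speed=110)
    hit=bot.servo_line([*xy,zg+4.5],speed=25,until_force=6)
    print("hit",hit,bot.read_state()["ee_pos"][2]-zg-6)
    bot.move_gripper(70); bot.servo_line([*xy,165],speed=110)
    print("w",bot.read_state()["grip_width"],bot.read_state()["clock"])
def snap(n,p=None):
    if p is not None: bot.move_to(p,quat(Y0)); bot.dwell(.3)
    st=bot.read_state(); c=bot.read_camera("wrist")
    np.savez(f"{n}.npz",**c,ee_pos=st["ee_pos"],tool_rot=st["tool_rot"]); cv2.imwrite(f"pics/{n}.png",c["image"])
E
python3 - <<'E'
from pp import *
pick([436.2,-212.4],50,Y0+.015)
snap("held1")
place(slot(93),50)
snap("after1",[500,190,330])
E
```

```text
grip 23.010969792968005 23.03207624069854
hit True 0.18001300523977193
w 69.92213115663625 14.1417
```

View pics/after1.png

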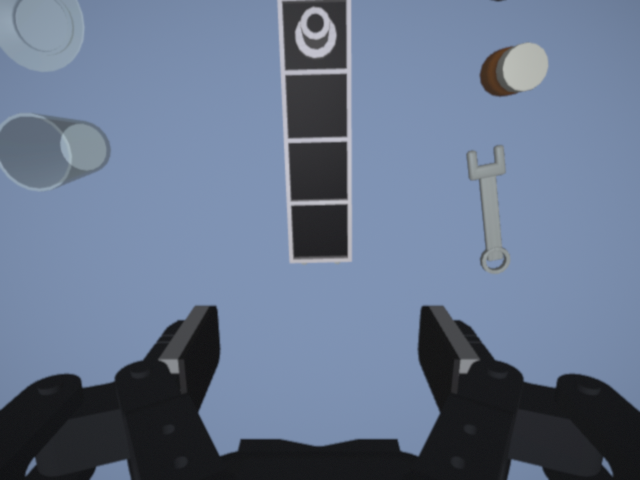

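The spigot stands upright in the farthest pocket, with its foot at about (315,34) and the pocket centre at (315.6,35). I'll continue with the other three parts.

```bash
python3 - <<'E'
from pp import *
pick([501.1,-211.3],47,Y0-.14); place(slot(31),47)
pick([561.1,-210.4],52,Y0+.015); place(slot(-31),52)
pick([621.6,-209.5],47,Y0+.015); place(slot(-93),47)
snap("after4",[500,190,330])
t=bot.read_camera("top"); cv2.imwrite("pics/top4.png",t["image"]); np.savez("top4.npz",**t)
E
```

```text
grip 33.29633147357609 33.514981449829456
hit True 0.16304562347568208
w 70.18258915975002 26.2
grip 29.358518313624884 29.22534781971639
hit True 0.18532765345342028
w 70.37223084723253 36.7333
grip 41.11704050931481 40.91087450065452
hit True 0.24138085284579347
w 69.9674811840687 47.45
```

View pics/after4.png

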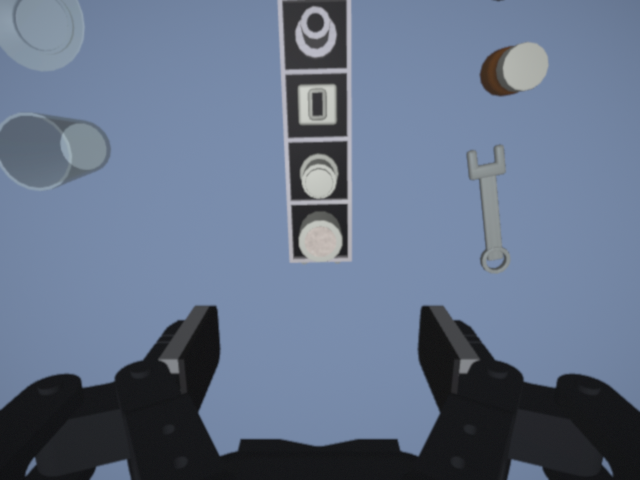

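All four stand upright in reverse order. Next is a numeric check of the top centres against the pocket centres.

```bash
python3 - <<'E'
from pp import *
c=dict(np.load("after4.npz"))
for n,uv,z,s in(("cup",(320.5,240),66,-93),("tube",(319,181),94,-31),("adp",(317,103),76,31),("spig",(315,23),80,93)):
    print(n,(cast(c,uv,z,c)[0,:2]-slot(s)).round(1))
bot.finish_job()
E
```

```text
cup [ 1.8 -1. ]
tube [-0.8 -1. ]
adp [ 0.1 -0.7]
spig [-1.9 -0.6]
the job is handed in; nothing more can be done
```

I moved all four parts from the drying rack to the loading rack in reverse order and handed the job in; the interface gives no verdict. From nearest the robot to farthest, they now stand cup, tube, adapter, spigot. They started as spigot, adapter, tube, cup.

- **Time:** the last placing ended at about 47 s of the 138 s allowed.
- **Grips:** the jaw widths while holding were 41, 29, 33 and 23 mm for cup, tube, adapter and spigot. These match the parts to within about 1 mm.
- **Floor contact:** each part touched down within 0.25 mm of the expected pocket floor height.
- **Final picture:** the wrist camera showed all four upright in their pockets, with part tops within about 2 mm of the pocket centres along and across the rack. The limit is 14 mm.
- **Limits of the checks:** the pocket centres and final offsets all come from the wrist camera. I saved a final overhead picture but did not look at it. No check failed; the pocket spacing measured 0.8 % too long, so I used the given 62 mm spacing.

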